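Rock a stuck tube block out of its nest

ROBOT

A 7-joint arm with a two-finger parallel gripper is mounted at the origin on a cart in front of the work surface, level with it; the furniture and walls round the work are solid. World frame = base frame: x ahead of the robot, y to its left, z up, the work surface at z = 0. Lengths are in m, angles in rad, forces in N, time in s.
With the tool pointing down it reaches from about 0.425 to 0.875 m from the base axis. Payload 8.4 kg.
Tool frame: the origin (TCP) lies midway between the tips of the shut fingers; the grasp point (between the pads) lies 19 mm behind it; z points along the fingers, y is the line along which they close (so a half turn about z gives the same grasp; the last joint's range is limited). The gripper opens to 85 mm and grips with 20 to 120 N. Pads are 22 mm wide; open, the fingers measure 114 mm over their backs; the gripper's body (76 mm by 85 mm) begins 54 mm behind the grasp point. The pads swing forward as they close: fully open they stand 13 mm farther back than shut.
Start: joints at [1.219, 0.333, 0.04, 1.465, -0.013, 1.343, -0.059], TCP at [0.163, -0.629, 0.231] pointing down, gripper open.
Joint ranges: [-2.58, 2.58], [-0.38, 2.09], [-1.3, 1.39], [0.25, 2.4], [-1.5, 4.64], [0.08, 2.09], [-2.65, 2.65]. Speed limits (rad/s): [2.22, 2.22, 2.79, 2.79, 3.14, 3.14, 3.14].

INTERFACE

Orientations are given as a unit quaternion [x, y, z, w].
In Python, from plant import env gives the robot as it stands.
- The arm moves only by the tool servo_tool, never from a script. Its argument "rows" is text: rows parted by semicolons, each of 7 numbers parted by spaces: the turn, a rotation vector about the tool's x, y, z in rad, then the shift along the tool's x, y, z in mm, then the opening, from -1 (shut) to 1 (fully open). A call has 1 to 10 rows; each row shifts and turns the commanded pose from where the row before left it, along the tool's axes as they then stand; what a row does not reach is not made up. A row lasts 1/12 s, in which the tool goes at most 41.7 mm and 7.16 degrees, less where a joint would pass 70% of its speed; a pose out of reach is approached as far as the arm can. A call is refused whole if a number of a shift passes 41.7 or a number of a turn 0.125, either way. A call with a gripper value outside its range is refused whole. The fingers move at their own pace and stop on an object; "grip_force" is the grip in N (left out, the last holds). Time passes only in rows, so rows that do not move let the fingers close. It gives the time, the measured TCP pose, the force, the opening and the grip force at its end, in the units of the state.
- env.observe(): the state, without advancing time (a new reading comes with each control period).
- env.snapshot(name): name is "scene" or "side" or "wrist"; returns a dict with "image" (480x640x3 uint8, red, green, blue), "z_map" (480x640 float32, m along the optical axis (not along the pixel's ray), 0 where there is no reading), "fx", "fy", "cx", "cy" (pixels), "D" ([k1, k2, p1, p2, k3] as OpenCV has them; the pictures are not rectified), "R" (3x3) and "t" (3): a world point X has camera coordinates R X + t; the wrist camera has in their place "mount" (4x4, takes a point from camera to tool coordinates, whose origin is the TCP and whose axes are the flange's). Camera axes: x right, y down, z forward; pixel columns grow to the right and rows downward; lengths in m; the calibration is good to about 2 mm. A picture is of the moment at which its call begins: read the wrist's pose just before it.
- env.job_done(): hands the job in; it is judged then, once.
Trained networks look in the newest picture that a camera, given by its name, has taken for a name from the list of things; names that differ only in an ending like _2 or _b are one class to them, and where a whole thing is asked for, a point or a joint stands for the part that bears it (a point fixed in the world has none). Each returns a list of dicts, best first, with "conf" (0 to 1); they miss things now and then, are a little off and sometimes report something else, mostly with a low value. They report only what shows in the picture. A call takes as long as a camera call.
- env.spot_in(camera, query): "extent" ([left, top, right, bottom] as shares, 0 to 1, of the picture: columns of its width, rows of its height, round what is visible of it).
- env.regions_of(camera, query): "pixels" (480x640 bool, what is visible of it) and "extent" ([left, top, right, bottom] as shares, 0 to 1, of the picture: columns of its width, rows of its height, round what is visible of it).
- env.landmark_of(camera, query): "at" ([column, row] as shares, 0 to 1, of the picture: columns of its width, rows of its height: a listed point, or the origin of a listed thing).
The state is a dict: "t": time; "joints": joint angles; "joint_vel": joint speeds; "joint_efforts": joint torques, N m; "tcp_pos": TCP position; "tcp_rot": TCP orientation; "wrist_force": force on the tool from outside, world axes, zero at the start; "wrist_torque": the same for the moment, N m; "opening": finger opening in m; "finger_force": force on a finger pad.
Only numpy, scipy, OpenCV 4.12 (cv2) and the standard library are available. Lean on these libraries where they do the work, as an engineer would, in place of code of your own. Each camera call takes 0.05 s, during which the arm holds its last target. There are 200 camera calls.

TASK

The aluminium tube block is stuck in its nest between two stiff catches. First give its seat a squirt: press the blue pump cap of the cleaner bottle beside it fully down and let it come up again. Then take the block by its black handle bar, rock it side to side, towards one catch and then the other, until both catches are pushed back and it comes free without being yanked, lift it straight up just clear of the nest (a few centimetres above the blue catch housings) and finish while holding it there, still and upright over the nest; leave the flask, dish and glass chamber alone.

Things in the scene. Friction and masses are not known exactly. Their poses are not given: they have to be found in the camera images.
- nest: fixed nest: grey base plate 112 (x) x 136 (y) x 12 mm, two blue catch housings at its y = +37 and -37 mm (16 mm thick in y, 50 mm long in x, tops 64 mm above the bench). Origin: centre of the plate's underside, on the bench; z up. Y runs from housing to housing: the direction in which the block is rocked; x runs along the block and its handle bar
- seat (a point): point on the floor of the nest's groove, 12 mm above the nest's origin, axes as the nest; the seated block's origin is here. The groove along x is 18 mm wide and 9 mm deep and takes the block's keel; low end plates stop the block in x
- block: loose aluminium tube block, about 0.3 kg, 64 (x) x 40 (y) mm, six tube wells in its top 60 mm above its origin. Origin: middle of the underside of its half-round keel (16 mm wide, along x); seated, it tips on the keel towards +y or -y only, about an axis along x 8 mm above the origin. Each long side has a ledge 40 mm above the origin, 20 mm out; the flank above is 16 mm out
- bar (a point): middle of the block's black handle bar, 90 mm above the block's origin, 30 mm above its top: round, 14 mm in diameter, along the block's x, on two thin posts 27 mm either side. Grip it across, fingers closing along the block's y
- tooth_left (a point): tip of the orange catch tooth in the nest's +y housing, 24 mm wide. At the start it overlaps the block's ledge by about 2 mm, 2.5 mm above it, so a straight pull lifts the block 2.5 mm and jams. Tipping the block this way makes its flank push the tooth back: about 3 mm when the bar moves 10 mm sideways, 5 mm at 13, 7 mm at 16 (keep below 20). It stays where pushed (5 N friction, no spring)
- tooth_right (a point): the same for the nest's -y housing; with both teeth pushed back the upright block lifts out freely
- catch_left (a joint): how far the +y tooth has been pushed back, m: 0 to 0.001 at the start, 0.009 at its stop; the ledge is free of it above 0.0025. An orange pin comes out of the housing's back as much
- catch_right (a joint): the same for the -y tooth
- bottle: cleaner bottle with a white cap, 54 x 54 mm, fixed in a grey foot 68 mm square beside the nest's +y end. Origin under its centre, 6 mm above the bench
- pump_top (a point): middle of the top of the blue round pump cap (28 mm in diameter, about 158 mm above the bench; a small spout points to the nest); moves down with it
- pump (a joint): how far the sprung pump cap is pressed, m: 0 up, 0.008 fully down (a squirt from 0.006); takes about 1.5 N to start and 5.5 N at the bottom, and springs back
- flask: bystander: clear culture flask lying flat with a coloured cap, 94 x 52 x 24 mm; origin under its centre
- petri: bystander: clear round dish, 60 mm across, 14 mm high; origin under its centre
- chamber: bystander: thin glass counting chamber, 32 x 76 x 5 mm; origin under its centre

How it is judged:
On the way, in this order (a step that is already met when the one before it is completed fails the run):
1. the pump cap is pressed down at least 6 mm while the block still sits in its nest and neither catch has been pushed back (value of joint pump above 0.006 m and z of block in the frame of seat below 0.012 m and value of joint each of catch_left, catch_right below 0.002 m), for 0.05 s.
2. the pump cap is up again (within 2 mm) (value of joint each of pump, catch_left, catch_right below 0.002 m), for 0.05 s.
3. the block is rocked to one side in its seat, its bar at least 6 mm over (z of block in the frame of seat below 0.012 m and (y of bar in the frame of seat above 0.006 m or y of bar in the frame of seat below -0.006 m)), for 0.05 s.
4. both catches are pushed back more than 2.5 mm, the block still down in its seat (z of block in the frame of seat below 0.012 m and value of joint each of catch_left, catch_right above 0.0025 m), for 0.05 s.
At the end, for the whole second after the job is handed in: The fingers hold the block still and upright (within 0.2 rad) over the nest (within 35 mm sideways), its keel's underside 66 to 140 mm above the bench, i.e. 2 to 76 mm above the catch housings, touching nothing of the nest; both catches are back more than 2.5 mm and the pump cap is up (height (world z) of block between 0.066 and 0.14 m and horizontal distance between block and nest below 0.035 m and angle between block's own z axis and vertical below 0.2 rad and linear speed of block below 0.02 m/s and angular speed of block below 0.2 rad/s and contact force between the fingers and block above 2 N and contact force between block and nest below 0.1 N and value of joint pump below 0.002 m and value of joint each of catch_left, catch_right above 0.0025 m); the arm keeps its last pose, push and grip.
It fails at once if the block is yanked or jammed against the nest with more than 60 N (contact force between block and nest above 60 N).
It fails at once if the flask is moved more than 20 mm (distance of flask from where it was at the start of the episode above 0.02 m).
It fails at once if the dish is moved more than 20 mm (distance of petri from where it was at the start of the episode above 0.02 m).
It fails at once if the glass chamber is moved more than 20 mm (distance of chamber from where it was at the start of the episode above 0.02 m).
It also fails if it takes over 58 s, if anything falls off the work surface, if the arm or the gripper's body presses on something with over 40 N, if the wrist force passes 120 N, or if a joint passes its speed limit or range.

## Working session

There is one attempt and no reset: what is moved stays moved. The work goes in short steps, Python scripts to look and compute and a tool call to move; the robot and the scene stay as the last step left them, time stands still between calls to the robot, and variables do not carry over. Pictures are saved under pics/ and viewed, at most 10 in all, crops included, and the job is handed in when it is done.

Besides the shell and the picture viewer there is one more tool, called after "Emit:" as a command line: name --argument value ..., lists and objects as JSON in quotes. servo_tool: Moves the arm, as the interface text tells. Its arguments: {"type":"object","properties":{"rows":{"type":"string"},"grip_force":{"type":"number"}},"required":["rows"]}

```bash
mkdir -p pics; ls
cat > h.py <<'E'
import numpy as np, cv2
from plant import env
from scipy.spatial.transform import Rotation as Ro
def snap(cam):
    o=env.observe(); s=env.snapshot(cam)
    K=np.array([[s['fx'],0,s['cx']],[0,s['fy'],s['cy']],[0,0,1.]])
    if 'R' in s: R,t=np.array(s['R']),np.array(s['t'])
    else:
        T=np.eye(4);T[:3,:3]=Ro.from_quat(o['tcp_rot']).as_matrix();T[:3,3]=o['tcp_pos']
        W=np.linalg.inv(T@np.array(s['mount']));R,t=W[:3,:3],W[:3,3]
    return dict(s=s,K=K,D=np.array(s['D'],float),R=R,t=t,img=s['image'])
def ray(c,px):
    u=cv2.undistortPoints(np.array([[px]],float),c['K'],c['D'])[0,0]
    d=c['R'].T@np.array([u[0],u[1],1]); return -c['R'].T@c['t'],d/np.linalg.norm(d)
def depthpt(c,px):
    r,q=int(round(px[1])),int(round(px[0])); p=c['s']['z_map'][max(r-2,0):r+3,max(q-2,0):q+3]; p=p[p>0]
    if not len(p): return None
    z=np.median(p);u=cv2.undistortPoints(np.array([[px]],float),c['K'],c['D'])[0,0]
    return c['R'].T@(np.array([u[0]*z,u[1]*z,z])-c['t'])
def tri(rs):
    A=0;b=0
    for o,d in rs:
        P=np.eye(3)-np.outer(d,d);A=A+P;b=b+P@o
    x=np.linalg.solve(A,b); return x,[np.linalg.norm((np.eye(3)-np.outer(d,d))@(x-o)) for o,d in rs]
def lm(cam,q):
    L=env.landmark_of(cam,q)
    return (np.array(L[0]['at'])*[640,480],L[0]['conf']) if L else None
def save(c,n): cv2.imwrite('pics/'+n+'.png',cv2.cvtColor(c['img'],cv2.COLOR_RGB2BGR))
E
python3 - <<'E'
from h import *
np.set_printoptions(precision=4,suppress=True)
o=env.observe();print(o['tcp_pos'],o['tcp_rot'],o['opening'],o['t'])
C={k:snap(k) for k in('scene','side')}
for k in C: save(C[k],k+'0')
for q in ['nest','seat','block','bar','tooth_left','tooth_right','bottle','pump_top','flask','petri','chamber']:
    rs=[]
    for k in C:
        l=lm(k,q)
        if l: rs.append(ray(C[k],l[0])); print(q,k,l[0],round(l[1],2),depthpt(C[k],l[0]))
    if len(rs)==2: print('  tri',*tri(rs))
E
```

```text
pics
[ 0.1624 -0.6289  0.2304] [ 0.992   0.126  -0.0002 -0.0008] 0.08551084884346406 0.0
nest scene [305.216 285.888] 0.9 [ 0.4879 -0.0591  0.049 ]
nest side [279.104 309.408] 0.66 [ 0.4987 -0.0813  0.0292]
  tri [ 0.5061 -0.0267 -0.0026] [np.float64(0.0024854763902162876), np.float64(0.002485476390216264)]
seat scene [302.4   287.088] 0.98 [ 0.4816 -0.0586  0.0495]
seat side [278.976 301.392] 0.68 [ 0.4989 -0.0805  0.0427]
  tri [ 0.5004 -0.0322  0.0119] [np.float64(0.0037839279474057405), np.float64(0.0037839279474057457)]
block scene [304.512 288.48 ] 0.62 [ 0.4866 -0.0581  0.0406]
block side [278.016 300.096] 0.9 [ 0.4975 -0.0808  0.0453]
  tri [ 0.498  -0.044   0.0214] [np.float64(0.00359741717652657), np.float64(0.003597417176526615)]
bar scene [305.024 258.72 ] 0.68 [ 0.5021 -0.0407  0.1034]
bar side [273.28  252.288] 0.94 [ 0.4959 -0.0403  0.1056]
  tri [ 0.497  -0.0465  0.1098] [np.float64(0.0019748119365330832), np.float64(0.0019748119365329835)]
tooth_right scene [310.528 277.296] 0.42 [ 0.5042 -0.0541  0.0589]
tooth_right side [284.224 285.408] 0.43 [ 0.5086 -0.0679  0.06
[... 518 characters left out ...]
64(0.0011729158013810232)]
flask scene [362.176 335.28 ] 0.58 [ 0.5198 -0.1992  0.0228]
flask side [309.184 366.72 ] 0.73 [ 0.5239 -0.2143  0.0183]
  tri [ 0.5285 -0.1896  0.0003] [np.float64(0.000927049484048793), np.float64(0.0009270494840485483)]
petri scene [340.288 260.88 ] 0.58 [ 0.6002 -0.0249  0.0146]
petri side [344.    301.296] 0.76 [ 0.6063 -0.0472  0.0136]
  tri [ 0.6147 -0.0075 -0.0109] [np.float64(0.0007721288322527158), np.float64(0.000772128832252478)]
chamber scene [293.632 332.4  ] 0.56 [ 0.425  -0.1099  0.0046]
chamber side [234.432 338.688] 0.83 [ 0.4289 -0.1138  0.0054]
  tri [ 0.4278 -0.1066 -0.0002] [np.float64(0.0013697427020273067), np.float64(0.0013697427020273802)]
```

View pics/scene0.png

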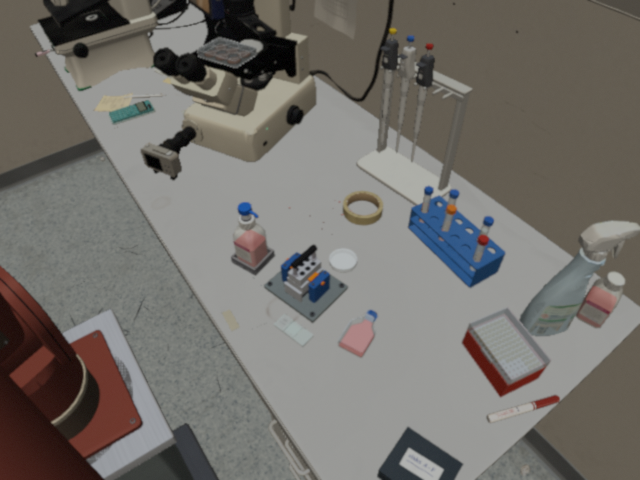

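View pics/side0.png

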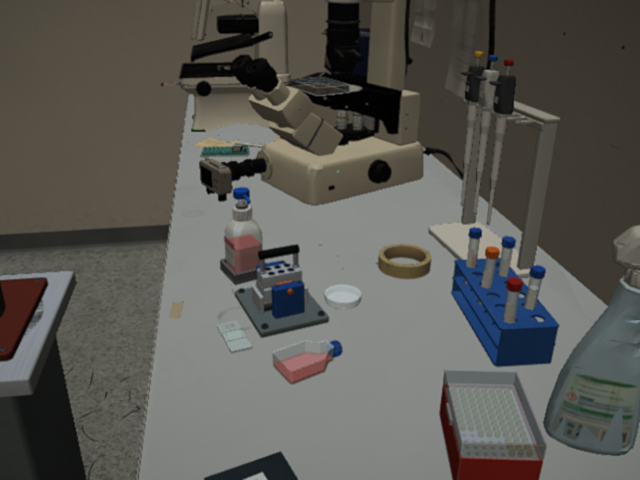

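The scene shows the bottle at about (245,240) and the nest at (305,285), with the bar running from (287,263) to (317,248). The side view agrees, with the bar at (278,252). I'll bring the wrist camera over them.

Emit:
servo_tool --rows "0 0 0 24 -26 -8 1;0 0 0 24 -26 -8 1;0 0 0 24 -26 -8 1;0 0 0 24 -26 -8 1;0 0 0 24 -26 -8 1;0 0 0 24 -26 -8 1;0 0 0 24 -26 -8 1;0 0 0 24 -26 -8 1;0 0 0 24 -26 -8 1"

```text
t: 1.95
tcp_pos: [0.3137, -0.3471, 0.3039]
tcp_rot: [0.992, 0.126, 0.0, 0.0]
wrist_force: [-0.0, -1.2, 0.1]
opening: 0.0853
finger_force: 0.0
```

Emit:
servo_tool --rows "0 0 0 24 -26 -8 1;0 0 0 24 -26 -8 1;0 0 0 24 -26 -8 1;0 0 0 24 -26 -8 1;0 0 0 24 -26 -8 1;0 0 0 24 -26 -8 1;0 0 0 24 -26 -8 1;0 0 0 24 -26 -8 1;0 0 0 0 0 0 1"

```text
t: 2.7
tcp_pos: [0.4498, -0.0923, 0.3692]
tcp_rot: [0.991, 0.131, 0.002, -0.0]
wrist_force: [-0.8, 0.9, -1.2]
opening: 0.0853
finger_force: 0.0
```

```bash
cat > m.py <<'E'
from h import *
import sys
np.set_printoptions(precision=4,suppress=True)
n=sys.argv[1]
o=env.observe();print(o['t'],o['tcp_pos'],o['tcp_rot'],o['joints'])
c=snap('wrist');save(c,n);print('cam',-c['R'].T@c['t'],c['R'][2])
L={}
for q in ['nest','seat','block','bar','tooth_left','tooth_right','bottle','pump_top']:
    l=lm('wrist',q)
    if l: print(q,l[0],round(l[1],2),depthpt(c,l[0])); L[q]=ray(c,l[0])
import pickle;pickle.dump((c,L),open(n+'.pkl','wb'))
E
python3 m.py w0
```

```text
2.7 [ 0.4498 -0.0923  0.3692] [ 0.9914  0.1306  0.0019 -0.0002] [ 0.6845 -0.0828 -0.529   1.6446 -0.0433  1.5651 -1.1517]
cam [ 0.5271 -0.073   0.5128] [-0.3003 -0.0795 -0.9505]
nest [284.224 117.312] 0.89 [ 0.5083 -0.0399  0.0735]
seat [414.976 130.32 ] 0.24 [ 0.5311 -0.183   0.0232]
block [280.832 116.976] 0.92 [ 0.5091 -0.039   0.1034]
bar [273.728 121.008] 0.84 [ 0.5041 -0.0339  0.1094]
tooth_left [261.504 120.192] 0.53 [ 0.4996 -0.0181  0.0719]
tooth_right [297.792 118.416] 0.6 [ 0.5102 -0.0528  0.0599]
pump_top [ 99.968 139.92 ] 0.72 [0.4561 0.1014 0.1591]
```

View pics/w0.png

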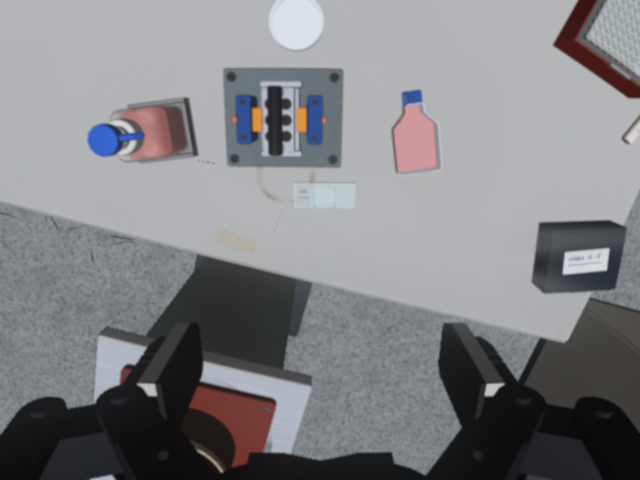

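The wrist view shows the bar at (274,121), upright in the picture, with the pump cap at (103,140). The nest is nearly aligned with the tool. Next I'll fit the bar, housings and cap from the depth clouds.

```bash
cat > fit.py <<'E'
from h import *
import sys,pickle
np.set_printoptions(precision=4,suppress=True)
c,L=pickle.load(open(sys.argv[1]+'.pkl','rb'))
def cloud(c):
    z=c['s']['z_map'].astype(float);v,u=np.nonzero(z>0)
    p=cv2.undistortPoints(np.stack([u,v],1).astype(float)[:,None],c['K'],c['D'])[:,0]
    Z=z[v,u][:,None];return (np.hstack([p,np.ones((len(p),1))])*Z-c['t'])@c['R'],c['img'][v,u].astype(int)
P,col=cloud(c)
def near(xy,r): return np.hypot(P[:,0]-xy[0],P[:,1]-xy[1])<r
b=P[near((.5,-.037),.06)&(P[:,2]>.09)&(P[:,2]<.125)]
r=cv2.minAreaRect((b[:,:2]*1000).astype(np.float32));print('bar',r,np.percentile(b[:,2],[5,50,95]),len(b))
blue=(col[:,2]>col[:,0]*1.7)&(col[:,2]>60)
h=P[near((.5,-.037),.065)&(P[:,2]>.055)&(P[:,2]<.072)&blue]
d=np.array([np.sin(-.26),np.cos(.26)]);s=(h[:,:2]-[.5,-.037])@d
H=[]
for m in(s>0,s<0):
    q=cv2.minAreaRect((h[m][:,:2]*1000).astype(np.float32));print('house',q,np.median(h[m][:,2]));H.append(q[0])
H=np.array(H);e=H[0]-H[1];print('nest centre',H.mean(0),'sep',np.hypot(*e),'yaw of y axis',np.degrees(np.arctan2(e[1],e[0]))-90)
k=P[near((.456,.1),.05)&(P[:,2]>.145)&(P[:,2]<.175)&blue]
print('cap',cv2.minEnclosingCircle((k[:,:2]*1000).astype(np.float32)),np.median(k[:,:2],0),np.percentile(k[:,2],[5,50,95]),len(k))
E
python3 fit.py w0
```

```text
bar ((504.7433166503906, -33.073089599609375), (63.06864547729492, 14.251774787902832), 14.330121040344238) [0.1042 0.1085 0.1103] 1021
house ((495.1971435546875, 1.3391838073730469), (48.82998275756836, 14.928300857543945), 14.304582595825195) 0.06457217138013228
house ((513.3365478515625, -69.81969451904297), (47.69915771484375, 15.343819618225098), 13.906073570251465) 0.06452046983166296
nest centre [504.2668 -34.2403] sep 73.43448749000136 yaw of y axis 14.300932709347322
cap ((458.51092529296875, 90.28291320800781), 22.464527130126953) [0.4587 0.0961] [0.1512 0.1584 0.1599] 986
```

Emit:
servo_tool --rows "0 0 0 7 -22.5 15 -1;0 0 0 7 -22.5 15 -1;0 0 0 7 -22.5 15 -1;0 0 0 7 -22.5 15 -1;0 0 0 7 -22.5 15 -1;0 0 0 7 -22.5 15 -1;0 0 0 7 -22.5 15 -1;0 0 0 7 -22.5 15 -1;0 0 0 0 0 0 -1;0 0 0 0 0 0 -1" --grip_force 40

```text
t: 3.98
tcp_pos: [0.4557, 0.0896, 0.2467]
tcp_rot: [0.992, 0.127, -0.001, -0.0]
wrist_force: [0.5, -1.2, 0.5]
opening: 0.0004
finger_force: 0.0
```

```bash
python3 m.py w1; python3 fit.py w1
python3 - <<'E'
import pickle
from h import *
a=pickle.load(open('w0.pkl','rb'))[1];b=pickle.load(open('w1.pkl','rb'))[1]
for q in a:
    if q in b: print(q,*tri([a[q],b[q]]))
E
```

```text
3.9833 [0.4557 0.0896 0.2467] [ 0.9919  0.1271 -0.0007 -0.0002] [ 0.5066 -0.0238 -0.7701  1.8382 -0.0176  1.3219 -1.5749]
cam [0.5339 0.1085 0.3899] [-0.3057 -0.0782 -0.9489]
nest [461.504 177.984] 0.57 [ 0.5088 -0.0146  0.0573]
seat [299.712 242.88 ] 0.63 [0.4567 0.1011 0.1586]
block [461.632 180.72 ] 0.66 [ 0.5067 -0.0155  0.0572]
bar [504.32  201.408] 0.58 [ 0.5053 -0.0307  0.1087]
tooth_left [456.192 186.816] 0.92 [ 0.5011 -0.012   0.0598]
bottle [308.928 190.896] 0.8 [0.4761 0.1021 0.1012]
pump_top [300.416 243.696] 0.69 [0.4563 0.1006 0.1587]
bar ((504.33013916015625, -32.955406188964844), (64.16450500488281, 14.130328178405762), 14.749868392944336) [0.1012 0.1081 0.11  ] 1901
house ((495.2812805175781, 2.1748762130737305), (50.16304016113281, 16.582752227783203), 13.886575698852539) 0.06431048038986933
house ((514.044677734375, -68.80078125), (49.46543884277344, 15.445120811462402), 14.22695541381836) 0.0643803789566293
nest centre [504.663 -33.313] sep 73.41395662563676 yaw of y axis 14.808164004278112
cap ((460.38525390625, 91.79905700683594), 22.817529678344727) [0.4591 0.0988] [0.1526 0.1585 0.1596] 1888
nest [ 0.5050171  -0.03460591  0.00330634] [np.float64(0.000284378317773257), np.float64(0.0002843783177733274)]
seat [0.56966523 0.03845061 0.64547428] [np.float64(0.09084563838289479), np.float64(0.09084563838289497)]
block [ 0.50419857 -0.03152541  0.01438838] [np.float64(0.00095731099075425), np.float64(0.0009573109907542186)]
bar [ 0.5042354  -0.03338508  0.10318782] [np.float64(0.0004745494252481037), np.float64(0.00047454942524801714)]
tooth_left [ 0.49922702 -0.01544394  0.050086  ] [np.float64(0.0009536526870221124), np.float64(0.0009536526870220952)]
pump_top [0.4565961  0.1006988  0.16021952] [np.float64(0.00022310247657714575), np.float64(0.0002231024765770479)]
```

View pics/w1.png

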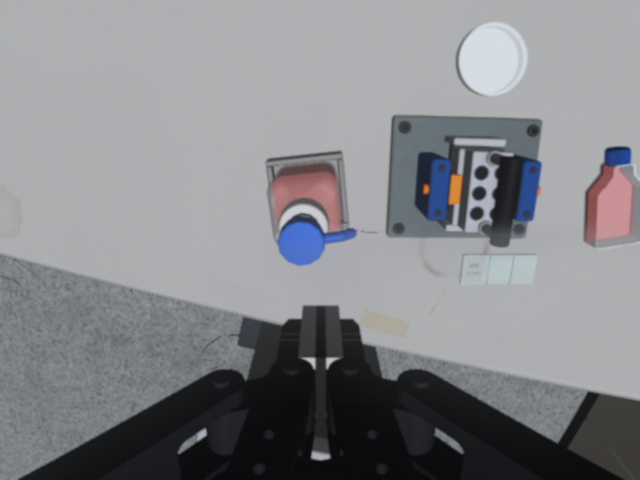

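The cap top is at (302,242) and triangulates to (0.4565, 0.1007, 0.1585). Moving above it, then pressing.

Emit:
servo_tool --rows "0 0 0 0.9 -2.6 20 -1;0 0 0 0.9 -2.6 20 -1;0 0 0 0.9 -2.6 20 -1;0 0 0 0.9 -2.6 18 -1;0 0 0 0 0 0 -1;0 0 0 0 0 0 -1"

```text
t: 4.93
tcp_pos: [0.4567, 0.0999, 0.1692]
tcp_rot: [0.992, 0.126, -0.001, -0.0]
wrist_force: [-0.1, -0.5, -0.3]
opening: 0.0001
finger_force: 0.0
```

Emit:
servo_tool --rows "0 0 0 0 0 4 -1;0 0 0 0 0 4 -1;0 0 0 0 0 3 -1;0 0 0 0 0 2 -1;0 0 0 0 0 2 -1;0 0 0 0 0 0 -1;0 0 0 0 0 0 -1"

```text
t: 5.52
tcp_pos: [0.4575, 0.0998, 0.1547]
tcp_rot: [0.992, 0.126, 0.0, 0.0]
wrist_force: [0.0, -1.3, 3.7]
opening: -0.0001
finger_force: 1.5
```

Emit:
servo_tool --rows "0 0 0 0 0 1.5 -1;0 0 0 0 0 1.5 -1;0 0 0 0 0 1 -1;0 0 0 0 0 0 -1;0 0 0 0 0 0 -1"

```text
t: 5.93
tcp_pos: [0.4575, 0.0998, 0.1506]
tcp_rot: [0.992, 0.126, 0.0, 0.0]
wrist_force: [1.6, -2.6, 5.4]
opening: -0.0
finger_force: 2.6
```

Emit:
servo_tool --rows "0 0 0 0 0 1 -1;0 0 0 0 0 1 -1;0 0 0 0 0 0 -1;0 0 0 0 0 0 -1"

```text
t: 6.27
tcp_pos: [0.4576, 0.0999, 0.1498]
tcp_rot: [0.992, 0.126, 0.0, 0.0]
wrist_force: [-4.6, -3.1, 21.4]
opening: 0.0001
finger_force: 10.6
```

Emit:
servo_tool --rows "0 0 0 0 0 -4 -1;0 0 0 0 0 -10 -1;0 0 0 0 0 -17 -1;0 0 0 0 0 -17 -1;0 0 0 0 0 -17 -1;0 0 0 0 0 -17 -1;0 0 0 0 0 -17 -1"

```text
t: 6.85
tcp_pos: [0.4563, 0.1003, 0.248]
tcp_rot: [0.992, 0.126, -0.001, -0.0]
wrist_force: [0.2, -0.4, -1.5]
opening: -0.0001
finger_force: 0.0
```

Emit:
servo_tool --rows "0 0 0 2 23 0 0;0 0 0 2 23 0 0;0 0 0 2 23 0 0;0 0 0 2 23 0 0;0 0 0 2 23 0 0;0 0 0 2 23 0 0;0 0 0 0 0 0 0;0 0 0 0 0 0 0"

```text
t: 7.52
tcp_pos: [0.5028, -0.0314, 0.2469]
tcp_rot: [0.992, 0.125, -0.001, -0.001]
wrist_force: [-0.4, 1.0, -0.2]
opening: 0.0426
finger_force: 0.0
```

```bash
python3 m.py w2; python3 fit.py w2
```

```text
7.5167 [ 0.5028 -0.0314  0.2469] [ 0.9921  0.1251 -0.0008 -0.0007] [ 0.6128  0.0706 -0.6609  1.7603  0.0433  1.3274 -1.3774]
cam [ 0.5811 -0.0129  0.39  ] [-0.3063 -0.0759 -0.9489]
block [322.176 195.408] 0.91 [ 0.5241 -0.0281  0.1092]
bar [324.48  225.024] 0.83 [ 0.5044 -0.0348  0.1097]
tooth_left [299.2   206.592] 0.69 [ 0.5005 -0.0152  0.0592]
tooth_right [344.512 208.608] 0.74 [ 0.5079 -0.051   0.0589]
bottle [172.8   204.576] 0.73 [0.4813 0.0812 0.0733]
pump_top [ 86.784 268.32 ] 0.88 [0.4554 0.103  0.1587]
bar ((504.4510192871094, -33.650123596191406), (64.49071502685547, 13.947508811950684), 14.012381553649902) [0.1035 0.1084 0.1101] 1775
house ((495.90289306640625, 2.718470573425293), (49.282474517822266, 16.043903350830078), 13.354469299316406) 0.06444517872558453
house ((514.224853515625, -68.558837890625), (48.879634857177734, 15.606590270996094), 13.935568809509277) 0.06436231760381791
nest centre [505.0639 -32.9202] sep 73.59448985204064 yaw of y axis 14.41587941476945
cap ((460.35540771484375, 91.7586669921875), 23.03549575805664) [0.4604 0.0971] [0.1506 0.1583 0.1597] 1881
```

Emit:
servo_tool --rows "0 0 0 0.4 0.8 20 0;0 0 0 0.4 0.8 20 0;0 0 0 0.3 0.7 20 0;0 0 0 0 0 20 0;0 0 0 0 0 20 0;0 0 0 0 0 20 0;0 0 0 0 0 15 0;0 0 0 0 0 15 0;0 0 0 0 0 0 0;0 0 0 0 0 0 0"

```text
t: 8.8
tcp_pos: [0.5045, -0.0324, 0.0971]
tcp_rot: [0.992, 0.126, -0.001, -0.0]
wrist_force: [0.3, 0.4, 0.1]
opening: 0.0427
finger_force: 0.0
```

Run:
```python
from h import *
o=env.observe();print(o['tcp_pos'],o['tcp_rot'],o['wrist_force'])
c=snap('wrist');save(c,'w3')
```

```text
[ 0.50449477 -0.03241014  0.09711   ] [ 9.92002979e-01  1.26212344e-01 -6.37593354e-04 -3.58110153e-04] [0.26739359 0.43208668 0.11140034]
```

View pics/w3.png

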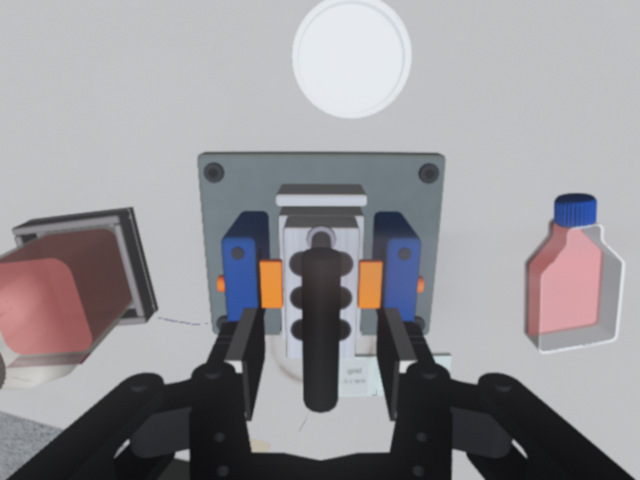

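The bar at x≈320 is centred between the fingers (pads at about 250 and 392), and the pins at (222,284) and (420,284) look equal. Going down 14 mm, then gripping.

Emit:
servo_tool --rows "0 0 0 0 0.9 7 0;0 0 0 0 0 7 0;0 0 0 0 0 0 0;0 0 0 0 0 0 -0.4;0 0 0 0 0 0 -0.6;0 0 0 0 0 0 -1;0 0 0 0 0 0 -1;0 0 0 0 0 0 -1;0 0 0 0 0 0 -1" --grip_force 60

```text
t: 9.6
tcp_pos: [0.5054, -0.0335, 0.0837]
tcp_rot: [0.992, 0.126, 0.0, 0.0]
wrist_force: [-1.7, -0.0, 4.5]
opening: 0.0119
finger_force: 58.6
```

Emit:
servo_tool --rows "0.03 0 0 0 1.9 0 -1;0.03 0 0 0 1.9 0 -1;0.03 0 0 0 1.9 0 -1;0 0 0 0 0 0 -1"

```text
t: 9.93
tcp_pos: [0.5069, -0.0395, 0.0832]
tcp_rot: [0.991, 0.125, -0.006, -0.046]
wrist_force: [-1.0, 2.5, 3.3]
opening: 0.0119
finger_force: 58.9
```

Emit:
servo_tool --rows "0.03 0 0 0 1.9 0 -1;0.03 0 0 0 1.9 0 -1;0.03 0 0 0 1.9 0 -1;0 0 0 0 0 0 -1;0 0 0 0 0 0 -1"

```text
t: 10.35
tcp_pos: [0.5081, -0.0444, 0.0823]
tcp_rot: [0.988, 0.125, -0.011, -0.089]
wrist_force: [0.3, 1.5, 0.2]
opening: 0.0117
finger_force: 58.7
```

Emit:
servo_tool --rows "-0.03 0 0 0 -1.9 0 -1;-0.03 0 0 0 -1.9 0 -1;-0.03 0 0 0 -1.9 0 -1;-0.03 0 0 0 -1.9 0 -1;-0.03 0 0 0 -1.9 0 -1;-0.03 0 0 0 -1.9 0 -1;0 0 0 0 0 0 -1"

```text
t: 10.93
tcp_pos: [0.5047, -0.0318, 0.0838]
tcp_rot: [0.992, 0.128, 0.0, 0.002]
wrist_force: [-1.0, -0.2, -1.1]
opening: 0.0119
finger_force: 58.6
```

Emit:
servo_tool --rows "-0.03 0 0 0 -1.9 0 -1;-0.03 0 0 0 -1.9 0 -1;-0.03 0 0 0 -1.9 0 -1;0 0 0 0 0 0 -1;-0.03 0 0 0 -1.9 0 -1;-0.03 0 0 0 -1.9 0 -1;-0.03 0 0 0 -1.9 0 -1;0 0 0 0 0 0 -1;0 0 0 0 0 0 -1"

```text
t: 11.68
tcp_pos: [0.5023, -0.0228, 0.0828]
tcp_rot: [0.988, 0.126, 0.011, 0.089]
wrist_force: [-0.0, -0.6, 1.1]
opening: 0.0122
finger_force: 59.0
```

Run:
```python
from h import *
c=snap('wrist');save(c,'w4')
```

```text
(no output)
```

View pics/w4.png

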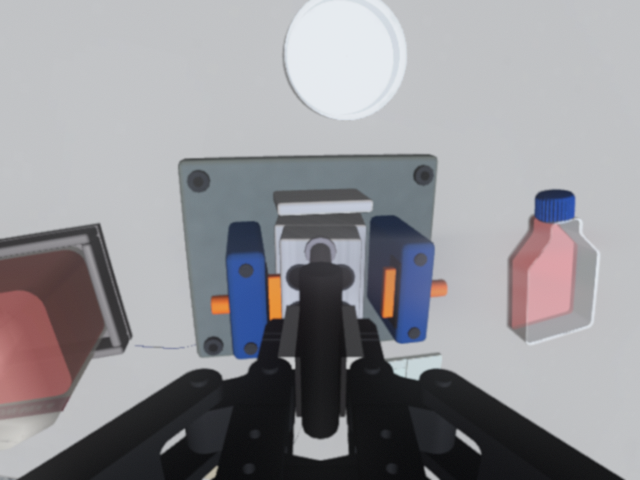

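Both orange pins, at (220,305) and (438,289), now stand out. Both teeth show about 12 px against 22 px before, so each has gone back about 5 mm. Setting the block upright, then lifting.

Emit:
servo_tool --rows "0.03 0 0 0 1.9 0 -1;0.03 0 0 0 1.9 0 -1;0.03 0 0 0 1.9 0 -1;0.03 0 0 0 1.9 0 -1;0.03 0 0 0 1.9 0 -1;0.03 0 0 0 1.9 0 -1;0 0 0 0 0 0 -1;0 0 0 0 0 0 -1"

```text
t: 12.4
tcp_pos: [0.5051, -0.0343, 0.0838]
tcp_rot: [0.992, 0.125, -0.0, -0.0]
wrist_force: [-0.3, -0.0, -3.4]
opening: 0.012
finger_force: 58.7
```

Emit:
servo_tool --rows "0 0 0 0 0 -1 -1;0 0 0 0 0 -1 -1;0 0 0 0 0 -1 -1;0 0 0 0 0 -1 -1;0 0 0 0 0 0 -1"

```text
t: 12.82
tcp_pos: [0.5052, -0.0332, 0.0883]
tcp_rot: [0.992, 0.126, 0.0, 0.0]
wrist_force: [-0.6, 0.4, -2.8]
opening: 0.0123
finger_force: 58.7
```

Past 2.5 mm with only the block's weight on the wrist, so it is free.

Emit:
servo_tool --rows "0 0 0 0 0 -6 -1;0 0 0 0 0 -8 -1;0 0 0 0 0 -8 -1;0 0 0 0 0 -8 -1;0 0 0 0 0 -8 -1;0 0 0 0 0 -8 -1;0 0 0 0 0 -8 -1;0 0 0 0 0 -8 -1;0 0 0 0 0 -8 -1;0 0 0 0 0 -3 -1"

```text
t: 13.65
tcp_pos: [0.5057, -0.0335, 0.1625]
tcp_rot: [0.992, 0.126, 0.001, 0.0]
wrist_force: [-1.1, -0.7, -2.9]
opening: 0.0119
finger_force: 58.7
```

Emit:
servo_tool --rows "0 0 0 0 0 -3 -1;0 0 0 0 0 0 -1;0 0 0 0 0 0 -1;0 0 0 0 0 0 -1;0 0 0 0 0 0 -1;0 0 0 0 0 0 -1;0 0 0 0 0 0 -1"

```text
t: 14.23
tcp_pos: [0.505, -0.0335, 0.1638]
tcp_rot: [0.992, 0.126, -0.0, -0.0]
wrist_force: [0.7, 0.7, -2.6]
opening: 0.0122
finger_force: 58.7
```

Run:
```python
from h import *
c=snap('side');L=lm('side','block');print(L)
i=cv2.resize(c['img'][160:360,190:400],None,fx=3,fy=3);cv2.imwrite('pics/s5.png',i[:,:,::-1])
```

```text
(array([273.472, 255.216]), 0.6)
```

View pics/s5.png

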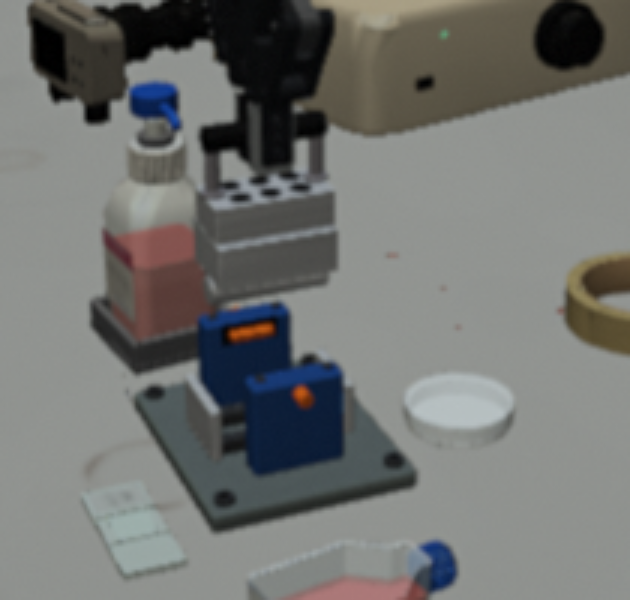

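The block hangs upright about 28 mm above the housings (block at (265,235), housings at about (270,340)). The pump cap is up and the bystanders haven't moved.

```bash
python3 -c "
from plant import env
print(env.job_done())"
```

```text
the job is handed in; nothing more can be done
None
```

I squirted the seat, rocked the block free of both catches without any jam, and handed the job in with the block held still and upright about 28 mm above the catch housings; no verdict came back.

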